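Swing the tile tray round to its buffer

TASK

Free the pivoting tile tray: lift the brass lock pin out of its way and stand it in the empty parking hole at the pivot end of the jig. Then push the tray at the near corner of its free end so that it turns about its pivot and comes up against the sprung rubber buffer; press it firmly home with about 14 newtons for a good half second, never with more than 22, and back off so that the tray stays resting against the buffer, the tiles still in it. Leave the jars and the water dropper alone.

Things in the scene. Friction and masses are not known exactly. Their poses are not given: they have to be found in the camera images.
- jig: The swivel jig, fixed to the table: aluminium deck, its top 44 mm above the table, on a plywood plinth. Origin on the table straight below the pivot axis; x away from the robot (when not turned), y along the tray to its free end, z up. Deck spans x -58..112, y -75..168 mm. A black rubber rest stud, 12 mm high, stands on it at (-50, 55) mm
- pivot (a point): axis of the 10 mm steel pivot stud at deck height (44 mm above the table); its 20 mm wide cap ends 66 mm above the table
- buffer (a point): Tip of the black rubber buffer nose (16 mm round) IF its brass screw were right in. The screw is set unmeasured: the nose really stands 0 to 14 mm nearer to the tray, along (-0.975, 0.223) in the jig frame. So the tray meets it at a yaw of -0.16 to -0.28 rad to the jig: feel for it. From there it is a spring: 3 N per mm, 9 mm of travel. Blue bracket behind it, 24 mm high
- tray: Waxed wooden tile tray 54 x 180 mm, 14 mm high, 3 mm walls, 0.2 to 0.45 kg, flat on the deck, loose on the pivot stud (1 mm play). Origin on its underside at the centre of its pivot bore; y to its free end (157 mm), x to its far side wall (27 mm), z up. Starts at yaw +0.10 to +0.22 rad to the jig; must turn clockwise seen from above (yaw falls). About 1 N at the free end turns it while free
- push_corner (a point): on the tray's near side wall, outer face, 17 mm from its free end, half-way up the wall (7 mm above the deck): the place to push, towards tray +x
- tray_end (a point): middle of the tray's free end wall, half-way up
- tray_centre (a point): centre of the tray's inner floor (the floor measures 48 x 128 mm, 4 mm above the deck)
- lock_pin_mid (a point): half-way up the brass lock pin: 10 mm thick, 64 mm long, upper 14 mm a round head 18 mm wide, 40 g; z along it to the head. It stands loosely 12 mm deep in the lock hole just behind the tray, its head top 96 mm above the table, and blocks the tray
- lock_hole (a point): mouth of the lock hole in the deck, 11.5 mm wide, 12 mm deep
- park_hole (a point): mouth of the empty parking hole in the deck, 13.5 mm wide with a bevelled rim, 12 mm deep
- test_tile_1: grey test tile 62 x 45 x 7 mm lying in the tray; origin on its underside
- test_tile_2: blue test tile 62 x 45 x 7 mm lying in the tray; origin on its underside
- jar_cobalt: blue pigment jar, 48 mm wide, 58 mm high, standing past the free end; leave alone; origin on its underside
- jar_iron: brown pigment jar, 52 mm wide, 52 mm high, past the pivot end; leave alone; origin on its underside
- water_dropper: pale green ceramic water dropper, 46 mm wide, 38 mm high, past the brown jar; leave alone; origin on its underside

How it is judged:
By the outcome, as a careful person would: the job done as asked, in the order asked, and still so for the second after the job is handed in, with the robot touching nothing.
It also fails if it takes over 64 s, if anything falls off the work surface, if the arm or the gripper's body presses on something with over 40 N, if the wrist force passes 120 N, or if a joint passes its speed limit or range.

ROBOT

A 6-joint arm with a two-finger parallel gripper is mounted at the origin on a cart in front of the work surface, level with it; the furniture and walls round the work are solid. World frame = base frame: x ahead of the robot, y to its left, z up, the work surface at z = 0. Lengths are in m, angles in rad, forces in N, time in s.
With the tool pointing down it reaches from about 0.35 to 0.975 m from the base axis. Payload 4.9 kg.
Tool frame: the origin (TCP) lies at the very end of the fingers, on their centre line; the grasp point (between the pads) lies 19 mm behind it (ctrl.grip_point_offset is the distance from the TCP to the grasp point, in m); z points along the fingers, y is the line along which they close (so a half turn about z gives the same grasp; the last joint's range is limited). The gripper opens to 85 mm and grips with 20 to 120 N. Pads are 22 mm wide; open, the fingers measure 114 mm over their backs; the gripper's body (76 mm by 85 mm) begins 54 mm behind the grasp point. The pads swing forward as they close: fully open they stand 13 mm farther back than shut.
Start: joints at [0.987, 0.053, 1.613, -0, 1.476, -0.119], TCP at [0.28, 0.559, 0.201] pointing down, gripper open.
Joint ranges: [-3.01, 3.01], [-1.01, 2.22], [0.06, 2.58], [-1.02, 4.17], [0.09, 2.62], [-3.14, 3.14]. Speed limits (rad/s): [2.57, 2.57, 3.14, 3.14, 3.14, 3.14].

INTERFACE

Orientations are given as a rotation vector (axis times angle).
In Python, from station import ctrl gives the robot as it stands.
- The arm moves only by the tool send_rows, never from a script. Its argument "rows" is a list of rows, each a list of 3 entries, a list of its own where there are three numbers: the finger opening in cm, from 0 to 8.54, then the shift along the tool's x, y, z in cm, then the turn about the tool's z in degrees. A call has 1 to 10 rows; each row shifts and turns the commanded pose from where the row before left it, along the tool's axes as they then stand; what a row does not reach is not made up. A row lasts 1/8 s, in which the tool goes at most 62.5 mm and 10.7 degrees, less where a joint would pass 70% of its speed; a pose out of reach is approached as far as the arm can. A call with a gripper value outside its range is refused whole. The fingers move at their own pace and stop on an object; "newtons" is the grip in N (left out, the last holds). Time passes only in rows, so rows that do not move let the fingers close. It gives the time, the measured TCP pose, the force, the opening and the grip force at its end, in the units of the state.
- ctrl.get_obs(): the state, without advancing time (a new reading comes with each control period).
- ctrl.get_image(name): name is "scene" or "side" or "wrist"; returns a dict with "frame" (384x512x3 uint8, red, green, blue), "range_z" (384x512 float32, m along the optical axis (not along the pixel's ray), 0 where there is no reading), "fx", "fy", "cx", "cy" (pixels), "k1" (the pictures are not rectified: a ray, as slopes to the right and down, at radius r is drawn at 1 + k1 r^2 times it, then the intrinsics apply), "cam_to_world" (4x4, takes a point from camera to world coordinates). Camera axes: x right, y down, z forward; pixel columns grow to the right and rows downward; lengths in m; the calibration is good to about 2 mm. A picture is of the moment at which its call begins.
- ctrl.finish_job(): hands the job in; it is judged then, once.
The state is a dict: "t": time; "q": joint angles; "dq": joint speeds; "effort": joint torques, N m; "tool_pos": TCP position; "tool_rot": TCP orientation; "contact_force": force on the tool from outside, world axes, zero at the start; "wrist_torque": the same for the moment, N m; "opening": finger opening in m; "grip_force": force on a finger pad.
Only numpy, scipy, OpenCV 4.12 (cv2) and the standard library are available. Lean on these libraries where they do the work, as an engineer would, in place of code of your own. Each camera call takes 0.05 s, during which the arm holds its last target. There are 200 camera calls.

## Working session

There is one attempt and no reset: what is moved stays moved. The work goes in short steps, Python scripts to look and compute and a tool call to move; the robot and the scene stay as the last step left them, time stands still between calls to the robot, and variables do not carry over. Pictures are saved under pics/ and viewed, at most 10 in all, crops included, and the job is handed in when it is done.

Besides the shell and the picture viewer there is one more tool, called after "Call:" in YAML: its name, and indented under it one key for each argument. send_rows: Moves the arm, as the interface text tells. Its arguments: {"type":"object","properties":{"rows":{"type":"array","items":{"type":"array"}},"newtons":{"type":"number"}},"required":["rows"]}

```bash
mkdir -p pics; cat > h.py <<'E'
import numpy as np, cv2
from station import ctrl
from scipy.spatial.transform import Rotation as R
def img(name,save=None):
    d=ctrl.get_image(name)
    if save: cv2.imwrite('pics/'+save,d['frame'][:,:,::-1])
    return d
def ray(d,u,v):
    K=np.array([[d['fx'],0,d['cx']],[0,d['fy'],d['cy']],[0,0,1]])
    x=(u-d['cx'])/d['fx'];y=(v-d['cy'])/d['fy'];a,b=x,y
    for _ in range(20):
        s=1+d['k1']*(a*a+b*b);a,b=x/s,y/s
    T=np.array(d['cam_to_world']);return T[:3,3],T[:3,:3]@np.array([a,b,1])
def onz(d,u,v,z):
    o,r=ray(d,u,v);return o+r*(z-o[2])/r[2]
def dep(d,u,v):
    o,r=ray(d,u,v);return o+r*d['range_z'][int(v),int(u)]
def proj(d,p):
    T=np.array(d['cam_to_world']);c=T[:3,:3].T@(np.array(p)-T[:3,3]);a,b=c[0]/c[2],c[1]/c[2];s=1+d['k1']*(a*a+b*b)
    return d['fx']*a*s+d['cx'],d['fy']*b*s+d['cy']
E
python3 - <<'E'
from h import *
np.set_printoptions(precision=4,suppress=True)
ims=[]
for n in ['scene','side','wrist']:
    d=img(n,n+'0.png');print(n,d['fx'],d['k1'],np.array(d['cam_to_world']))
o=ctrl.get_obs();print(o, R.from_rotvec(o['tool_rot']).as_matrix())
E
```

```text
scene 432.42482708023937 -0.15174808487465782 [[ 0.6856 -0.385   0.6178 -0.0637]
 [-0.7279 -0.3509  0.5891 -0.5379]
 [-0.01   -0.8536 -0.5208  0.569 ]
 [ 0.      0.      0.      1.    ]]
side 421.2224518089582 -0.014240031020134455 [[-0.9121 -0.1971  0.3595  0.1913]
 [-0.41    0.4453 -0.796   0.8126]
 [-0.0032 -0.8734 -0.487   0.5615]
 [ 0.      0.      0.      1.    ]]
wrist 324.98634170650627 -0.04736862287523945 [[ 0.4478  0.8606  0.2425  0.2183]
 [ 0.8941 -0.4308 -0.1223  0.5887]
 [-0.0008  0.2716 -0.9624  0.3734]
 [ 0.      0.      0.      1.    ]]
{'t': 0.15, 'q': array([ 0.987 ,  0.0532,  1.614 ,  0.    ,  1.476 , -0.119 ]), 'dq': array([ 0.0001, -0.0006, -0.0025, -0.    , -0.0012, -0.0014]), 'effort': array([  0.001 , -39.4239, -37.0722,  -0.    ,   0.0046,  -0.    ]), 'tool_pos': array([0.2799, 0.5583, 0.1996]), 'tool_rot': array([-0.7235, -3.0566,  0.0023]), 'contact_force': array([-0.2122,  0.2151, -0.441 ]), 'wrist_torque': array([0.0112, 0.0175, 0.0375]), 'grip_force': 0.0, 'opening': 0.08578198993050812} [[-0.8939  0.4483 -0.0009]
 [ 0.4483  0.8939 -0.0013]
 [ 0.0002 -0.0015 -1.    ]]
```

View pics/scene0.png

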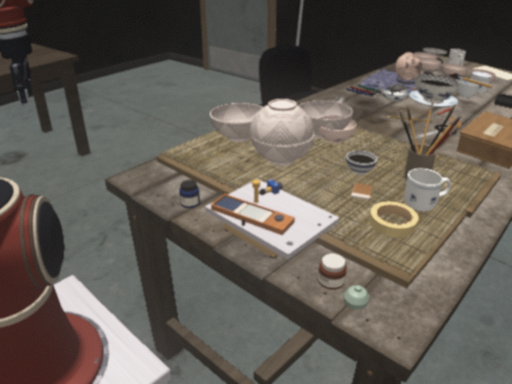

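View pics/side0.png

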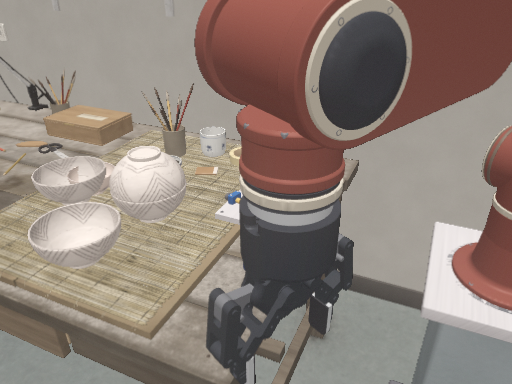

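The scene view shows the deck around (210–337, 182–248), the tray's free end at (215,203) and its pivot near (281,218). The pin head is near (256,183), the blue buffer near (272,186), the jars at (190,193) and (333,268), and the dropper at (357,296). The arm blocks the side view. I'll enlarge the scene picture.

```bash
python3 - <<'E'
from h import *
f=cv2.imread('pics/scene0.png')[165:275,180:345]
cv2.imwrite('pics/crop0.png',cv2.resize(f,None,fx=4.8,fy=4.8,interpolation=cv2.INTER_CUBIC))
d=img('scene')
for n,u,v,z in [('pinhead',256,183,.096),('pivot',281,217,.066),('deckA',245,182,.044),('deckB',337,215,.044),('deckC',291,248,.044),('deckD',208,207,.044),('end',214,201,.058)]:
    print(n,onz(d,u,v,z).round(3))
E
```

```text
pinhead [0.541 0.017 0.096]
pivot [ 0.51  -0.08   0.066]
deckA [0.593 0.102 0.044]
deckB [ 0.623 -0.145  0.044]
deckC [ 0.467 -0.142  0.044]
deckD [0.456 0.085 0.044]
end [0.468 0.077 0.058]
```

View pics/crop0.png

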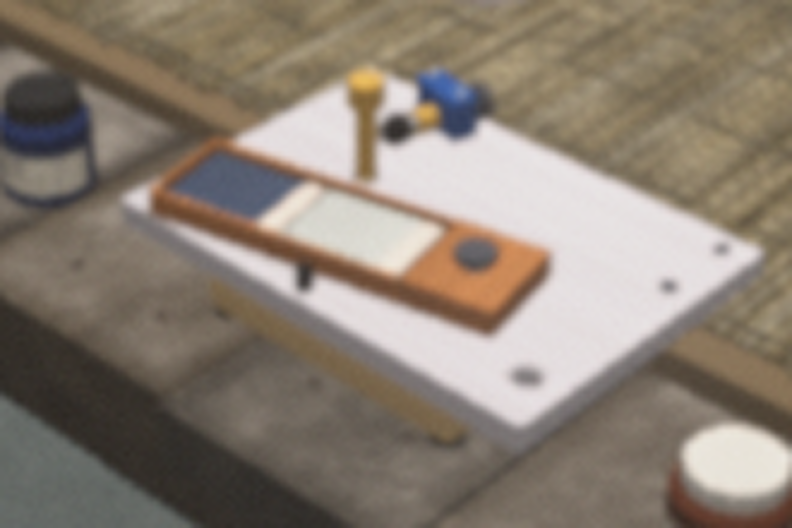

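The crop shows the big park hole at the near pivot corner, crop (526,376), which is about pixel (290,243). The pin shaft meets the deck behind the tray at crop (366,180), and the buffer nose is at crop (397,128). I'll move the wrist camera over the jig.

Call:
send_rows:
  rows:
    - [8.5, [-4, -3.3, -0.5], 0]
    - [8.5, [-4, -3.3, -0.5], 0]
    - [8.5, [-4, -3.3, -0.5], 0]
    - [8.5, [-4, -3.3, -0.5], 0]
    - [8.5, [-4, -3.3, -0.5], 0]
    - [8.5, [-4, -3.3, 0], 0]
    - [8.5, [-4, -3.3, 0], 0]
    - [8.5, [-4, -3.3, 0], 0]
    - [8.5, [-4, -3.3, 0], 0]
    - [8.5, [-4, -3.3, 0], 0]

```text
t: 1.45
tool_pos: [0.4901, 0.0828, 0.2256]
tool_rot: [0.724, 3.057, 0.0]
contact_force: [1.0, 0.7, 1.2]
opening: 0.0853
grip_force: 0.0
```

Call:
send_rows:
  rows:
    - [8.5, [-3, -2.5, 0], 0]
    - [8.5, [-3, -2.5, 0], 0]
    - [8.5, [0, 0, 0], -8.9]
    - [8.5, [0, 0, 0], -8.9]
    - [8.5, [0, 0, 0], -8.9]
    - [8.5, [0, 0, 0], 0]
    - [8.5, [0, 0, 0], 0]

```text
t: 2.33
tool_pos: [0.5209, 0.0128, 0.2255]
tool_rot: [-0.001, -3.141, 0.0]
contact_force: [0.4, 0.2, 0.4]
opening: 0.0849
grip_force: 0.0
```

```bash
python3 - <<'E'
from h import *
d=img('wrist','w1.png')
o=ctrl.get_obs();print(o['t'],o['tool_pos'],R.from_rotvec(o['tool_rot']).as_matrix().round(3),o['contact_force'])
print([proj(d,p) for p in [(.541,.017,.096),(.51,-.08,.066)]])
E
```

```text
2.375 [0.52093168 0.01283598 0.2255144 ] [[-1.  0. -0.]
 [ 0.  1.  0.]
 [ 0.  0. -1.]] [ 0.30956968  0.29416437 -0.18284402]
[(np.float64(264.19585544997983), np.float64(192.12234853531712)), (np.float64(170.5684612669192), np.float64(155.43601766409273))]
```

View pics/w1.png

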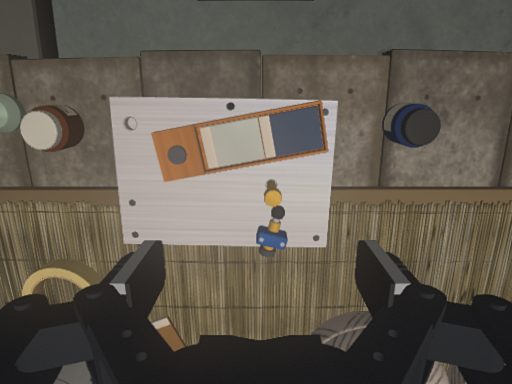

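The wrist view shows the pin head at (273,198), the buffer nose at (278,212), the pivot cap at (177,155) and the park hole at (131,124). The tray's near free-end corner is at (321,102). I'll refine these with masks.

```bash
python3 - <<'E'
from h import *
d=img('wrist');f=d['frame'];h=cv2.cvtColor(f,cv2.COLOR_RGB2HSV)
def blob(m,x0,y0,x1,y1):
    k=np.zeros_like(m);k[y0:y1,x0:x1]=m[y0:y1,x0:x1]
    n,l,s,c=cv2.connectedComponentsWithStats(k);i=1+np.argmax(s[1:,4]);return c[i],s[i]
ye=((h[...,0]>14)&(h[...,0]<30)&(h[...,1]>140)&(h[...,2]>130)).astype(np.uint8)
c,s=blob(ye,255,180,292,207);print('head',c,s,onz(d,*c,.096))
dk=((h[...,2]<105)&(h[...,1]<90)).astype(np.uint8)
c,s=blob(dk,162,140,192,170);print('cap',c,s,onz(d,*c,.066))
c,s=blob((h[...,2]<90).astype(np.uint8),268,203,290,220);print('nose',c,s,onz(d,*c,.055))
g=h[114:134,120:143,2];print(g)
wood=((h[...,0]>4)&(h[...,0]<18)&(h[...,1]>110)&(h[...,2]>60)).astype(np.uint8)
k=np.zeros_like(wood);k[98:185,148:332]=wood[98:185,148:332]
r=cv2.minAreaRect(cv2.findNonZero(k));b=cv2.boxPoints(r);print('tray',[onz(d,*p,.058).round(4) for p in b])
wh=((h[...,1]<60)&(h[...,2]>120)).astype(np.uint8)
print('hole',onz(d,131,124,.044),'deck corners',[onz(d,*p,.044).round(4) for p in [(110,97),(337,101),(326,247),(123,245)]])
E
```

```text
head [272.53 197.82] [265 190  16  16 200] [0.54685018 0.02519262 0.096     ]
cap [176.84189723 154.22924901] [168 146  19  18 253] [ 0.50883466 -0.07335933  0.066     ]
nose [277.71969697 212.07575758] [272 206  13  13 132] [0.576467 0.032962 0.055   ]
[[176 178 176 178 178 178 180 180 180 180 180 180 179 179 179 178 179 179
  179 179 180 180 180]
 [178 178 179 179 179 179 180 180 178 175 177 180 181 181 181 182 181 181
  180 181 181 180 181]
 [173 169 177 178 179 174 164 157 153 148 150 155 165 176 180 180 182 181
  180 181 180 180 181]
 [174 172 176 177 171 159 150 136 116 110 132 148 148 154 171 178 178 177
  178 178 178 178 178]
 [175 174 176 171 157 140 118 102 110 151 175 180 177 165 159 169 175 175
  175 174 174 175 175]
 [174 176 174 164 148 122  97  96 133 170 181 180 180 176 162 157 170 175
  175 175 174 174 173]
 [177 177 172 161 140 108  96 108 154 180 180 178 178 179 177 162 171 178
  178 178 177 177 177]
 [178 179 172 160 137  99  96 112 159 181 180 179 179 181 179 165 160 177
  181 181 182 182 181]
 [177 177 169 155 129  98  98 123 166 182 181 180 180 181 182 178 154 
[... 733 characters left out ...]
75 168 161 156 154 154 153 162 175 179 179 178
  179 179 181 179 180]
 [178 178 177 179 178 178 180 180 177 174 175 175 177 181 180 181 180 180
  180 180 177 180 180]
 [177 177 177 178 177 177 178 179 179 179 178 179 179 179 178 178 178 179
  179 177 164 177 179]
 [174 173 173 174 175 176 175 175 176 175 176 176 175 176 176 176 175 175
  176 176 174 175 176]]
tray [array([ 0.4858, -0.1009,  0.058 ]), array([0.4548, 0.0748, 0.058 ]), array([0.5063, 0.087 , 0.058 ]), array([ 0.5401, -0.0956,  0.058 ])]
hole [ 0.4792724  -0.12695187  0.044     ] deck corners [array([ 0.4507, -0.1469,  0.044 ]), array([0.4555, 0.0948, 0.044 ]), array([0.6251, 0.0924, 0.044 ]), array([ 0.6228, -0.1523,  0.044 ])]
```

Call:
send_rows:
  rows:
    - [8.5, [-1.3, 0.6, 2], 0]
    - [8.5, [-1.3, 0.6, 3], 0]
    - [7, [0, 0, 3], 0]
    - [5, [0, 0, 1.5], 0]
    - [5, [0, 0, 0], 0]
    - [5, [0, 0, 0], 0]
    - [5, [0, 0, 0], 0]

```text
t: 3.3
tool_pos: [0.548, 0.0247, 0.1323]
tool_rot: [-0.002, 3.139, -0.0]
contact_force: [-0.3, -0.8, 1.0]
opening: 0.05
grip_force: 0.0
```

```bash
python3 - <<'E'
from h import *
d=img('wrist','w2.png')
o=ctrl.get_obs();print(o['t'],o['tool_pos'],o['opening'],o['contact_force'])
h=cv2.cvtColor(d['frame'],cv2.COLOR_RGB2HSV)
ye=((h[...,0]>14)&(h[...,0]<30)&(h[...,1]>140)&(h[...,2]>130)).astype(np.uint8)
n,l,s,c=cv2.connectedComponentsWithStats(ye)
for i in range(1,n):
    if s[i,4]>60: print(s[i],c[i],onz(d,*c[i],.096))
E
```

```text
3.35 [0.54783802 0.02472215 0.13209459] 0.04959242944228565 [-0.14566374 -0.22250382 -0.447034  ]
[249 190  24  23 422] [260.94312796 200.63981043] [0.5468723  0.02520459 0.096     ]
[259 233  14  13 129] [265.48837209 239.37209302] [0.57554585 0.02848162 0.096     ]
```

View pics/w2.png

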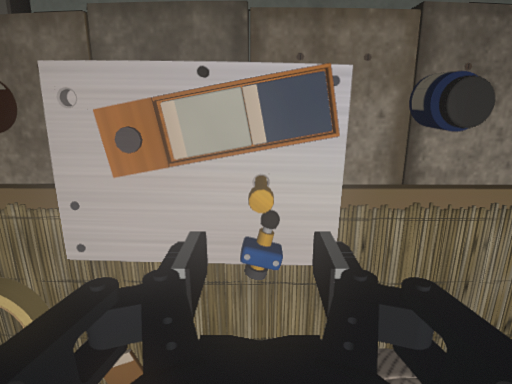

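The view shows the pin head at (261,200), centred between the fingers, and the measurement agrees with the first to 0.1 mm. I'll descend and grip the head.

Call:
send_rows:
  rows:
    - [5, [0.1, 0.05, 2], 0]
    - [5, [0, 0, 2], 0]
    - [5, [0, 0, 1.5], 0]
    - [5, [0, 0, 0.8], 0]
    - [4, [0, 0, 0], 0]
    - [2, [0, 0, 0], 0]
    - [1, [0, 0, 0], 0]
    - [1, [0, 0, 0], 0]
    - [1, [0, 0, 0], 0]
    - [1, [0, 0, 0], 0]
  newtons: 35

```text
t: 4.6
tool_pos: [0.546, 0.0253, 0.0677]
tool_rot: [-0.002, 3.141, -0.0]
contact_force: [0.8, 0.3, -0.1]
opening: 0.0103
grip_force: 0.0
```

Call:
send_rows:
  rows:
    - [1, [0, 0, 0], 0]
    - [1, [0, 0, 0], 0]

```text
t: 4.85
tool_pos: [0.546, 0.0253, 0.0676]
tool_rot: [0.002, -3.142, -0.0]
contact_force: [0.2, -0.2, -0.5]
opening: 0.0096
grip_force: 0.0
```

```bash
python3 - <<'E'
from h import *
d=img('wrist','w3.png')
o=ctrl.get_obs();print(o['t'],o['tool_pos'],o['opening'],o['grip_force'],o['contact_force'])
E
```

```text
4.9 [0.54597413 0.02534527 0.067582  ] 0.01024591352862264 0.0 [-0.28248913  0.63425863 -0.42854042]
```

View pics/w3.png

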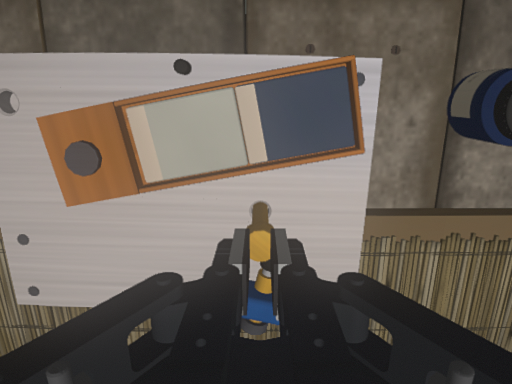

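The picture shows the head between the pads at about (262,245), with the commanded opening reached but no grip force. I'll close fully.

Call:
send_rows:
  rows:
    - [0, [0, 0, 0], 0]
    - [0, [0, 0, 0], 0]
    - [0, [0, 0, 0], 0]
    - [0, [0, 0, 0], 0]
  newtons: 35

```text
t: 5.4
tool_pos: [0.546, 0.0253, 0.0676]
tool_rot: [-0.002, 3.142, 0.0]
contact_force: [-0.1, -0.5, 0.0]
opening: 0.0002
grip_force: 0.0
```

```bash
python3 - <<'E'
from h import *
d=img('wrist','w4.png')
o=ctrl.get_obs();print(o['t'],o['tool_pos'],o['opening'],o['grip_force'],o['contact_force'])
z=d['range_z']
for u,v in [(262,243),(262,250),(262,258),(261,236),(235,245),(265,280),(150,150)]: print(u,v,dep(d,u,v).round(4))
E
```

```text
5.45 [0.54598255 0.02531946 0.06758982] -3.8591468569491425e-05 0.0 [-0.14344326  0.13107162 -0.14334329]
262 243 [0.5349 0.0258 0.1187]
262 250 [0.5349 0.0258 0.1252]
262 258 [0.5344 0.0257 0.1327]
261 236 [0.5346 0.0254 0.1125]
235 245 [0.5391 0.0141 0.112 ]
265 280 [0.5392 0.0267 0.14  ]
150 150 [ 0.5061 -0.0381  0.0568]
```

View pics/w4.png

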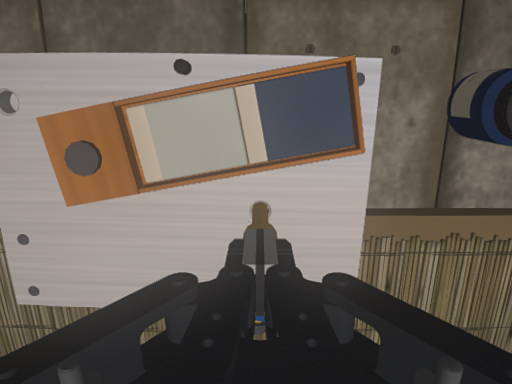

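The pin still stands: its shaft is visible at (260,215) and the closed fingers cover the head, so they appear to have closed above it. I'll check the depth of the fingertip.

```bash
python3 - <<'E'
from h import *
d=img('wrist')
for v in range(200,262,4): print(v,dep(d,260,v).round(4))
print('tip should be', proj(d,(.535,.0253,.0676)), proj(d,(.535,.0253,.1)))
print('pin top',proj(d,(.547,.025,.096)),ctrl.grip_point_offset)
d=img('side','s5.png')
print('side tip',proj(d,(.546,.0253,.0676)),proj(d,(.546,.0253,.096)))
E
```

```text
200 [0.5402 0.0252 0.044 ]
204 [0.5425 0.0252 0.0453]
208 [0.542  0.0252 0.0544]
212 [0.5424 0.0251 0.0606]
216 [0.542  0.0251 0.0683]
220 [0.542  0.0251 0.0745]
224 [0.5386 0.0251 0.0887]
228 [0.5352 0.025  0.102 ]
232 [0.5345 0.025  0.1083]
236 [0.5349 0.025  0.1118]
240 [0.5348 0.025  0.116 ]
244 [0.5343 0.025  0.121 ]
248 [0.5352 0.025  0.1229]
252 [0.5345 0.025  0.1277]
256 [0.5347 0.025  0.1305]
260 [0.535  0.025  0.1332]
tip should be (np.float64(260.3336475908319), np.float64(203.92471985960788)) (np.float64(260.5460398576044), np.float64(225.85732243468303))
pin top (np.float64(259.8427329005557), np.float64(245.51084483709798)) 0.0187
side tip (np.float64(255.9686901127632), np.float64(198.01918848061894)) (np.float64(255.93468856294402), np.float64(187.43257069640285))
```

View pics/s5.png

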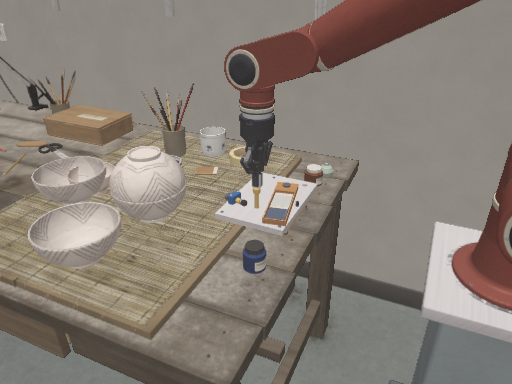

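The side view at about (257,187) shows the closed fingertips just above the pin head, and wrist depth puts them at z ≈ 0.100. The real tip is therefore about 32 mm above the reported TCP, while x and y agree. I'll work with that measured offset: open, go down about 3 cm with force checks, and grip again.

Call:
send_rows:
  rows:
    - [5, [0, 0, 0], 0]
    - [5, [0, 0, 0], 0]
    - [5, [0, 0, 0], 0]
    - [5, [0, 0, 0], 0]
    - [5, [0, 0, 1], 0]
    - [5, [0, 0, 1], 0]
    - [5, [0, 0, 0.8], 0]
    - [5, [0, 0, 0], 0]

```text
t: 6.55
tool_pos: [0.545, 0.0254, 0.0382]
tool_rot: [0.002, -3.139, -0.0]
contact_force: [0.0, -0.6, -0.2]
opening: 0.0501
grip_force: 0.0
```

Call:
send_rows:
  rows:
    - [0, [0, 0, 0], 0]
    - [0, [0, 0, 0], 0]
    - [0, [0, 0, 0], 0]
    - [0, [0, 0, 0], 0]
    - [0, [0, 0, 0], 0]
    - [0, [0, 0, 0], 0]
  newtons: 35

```text
t: 7.3
tool_pos: [0.5465, 0.0253, 0.0402]
tool_rot: [-0.002, 3.141, -0.0]
contact_force: [0.7, -1.0, 2.9]
opening: 0.0166
grip_force: 34.1
```

Call:
send_rows:
  rows:
    - [0, [0, 0, -0.5], 0]
    - [0, [0, 0, -0.7], 0]
    - [0, [0, 0, -1], 0]
    - [0, [0, 0, -1.5], 0]
    - [0, [0, 0, -1.8], 0]
    - [0, [0, 0, 0], 0]
    - [0, [0, 0, 0], 0]

```text
t: 8.18
tool_pos: [0.5459, 0.0253, 0.0947]
tool_rot: [-0.002, 3.142, -0.0]
contact_force: [0.5, -0.2, -1.0]
opening: 0.016
grip_force: 34.1
```

```bash
python3 - <<'E'
from h import *
d=img('wrist','w6.png');s=img('side');sc=img('scene')
o=ctrl.get_obs();print(o['tool_pos'],o['opening'],o['grip_force'],o['contact_force'])
f=lambda a,x,y,w,h,k:cv2.resize(a['frame'][y:y+h,x:x+w,::-1],None,fx=k,fy=k,interpolation=cv2.INTER_CUBIC)
a=f(s,215,140,100,80,4);b=f(sc,215,130,100,80,4);c=cv2.resize(d['frame'][:,:,::-1],(373,280))
out=np.zeros((600,800,3),np.uint8);out[:320,:400]=a;out[:320,400:]=b;out[320:,:373]=c
cv2.imwrite('pics/m6.png',out)
E
```

```text
[0.5453502  0.02539333 0.09371646] 0.016347624085942234 34.091357588768005 [ 0.13124689 -0.83113646 -0.34783079]
```

View pics/m6.png

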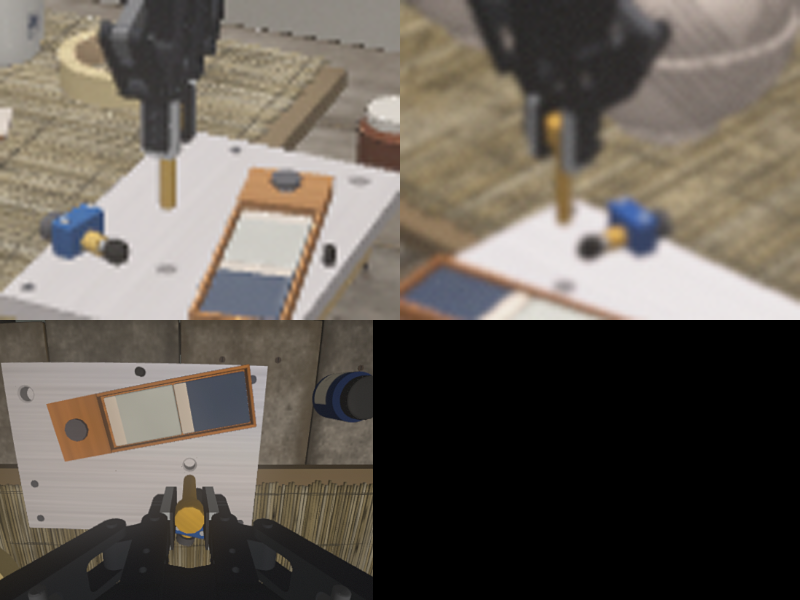

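The montage shows the pin held upright and clear of the empty lock hole, with the tray undisturbed. The lock hole is at about (261,197) in the full wrist frame and the park hole at (37,101). I'll measure the hole-to-hole displacement in that one image.

```bash
python3 - <<'E'
from h import *
d=img('wrist');v=cv2.cvtColor(d['frame'],cv2.COLOR_RGB2GRAY).astype(int)
def hole(cx,cy,r=15):
    p=v[cy-r:cy+r+1,cx-r:cx+r+1];m=(np.abs(p-np.median(p))>10).astype(np.uint8)
    m=cv2.morphologyEx(m,cv2.MORPH_CLOSE,np.ones((3,3),np.uint8))
    cs,_=cv2.findContours(m,cv2.RETR_EXTERNAL,cv2.CHAIN_APPROX_NONE)
    c=max(cs,key=cv2.contourArea);e=cv2.fitEllipse(cv2.convexHull(c));u=(e[0][0]+cx-r,e[0][1]+cy-r)
    print(u,e[1],cv2.boundingRect(c));return onz(d,*u,.044)
l=hole(261,197,12);k=hole(37,101);print(l,k,k-l)
# pin shaft in hand: depth by row along its axis
h=cv2.cvtColor(d['frame'],cv2.COLOR_RGB2HSV)
for r in range(212,250,6):
    row=np.where((h[r,240:285,0]>10)&(h[r,240:285,0]<32)&(h[r,240:285,1]>90))[0]+240
    if len(row): print(r,row.min(),row.max(),dep(d,row.mean().round(),r).round(4))
print(ctrl.get_obs()['tool_pos'])
E
```

```text
(259.4685392379761, 199.60524559020996) (19.81166648864746, 21.0744571685791) (0, 5, 22, 20)
(34.219454765319824, 101.87580680847168) (21.92131805419922, 25.599281311035156) (0, 4, 25, 25)
[0.54757496 0.02491701 0.044     ] [ 0.47809825 -0.1288263   0.044     ] [-0.06947671 -0.15374331  0.        ]
218 253 267 [0.5408 0.0252 0.099 ]
224 253 267 [0.5412 0.0251 0.1069]
230 252 267 [0.5411 0.0251 0.1153]
236 252 268 [0.5414 0.0251 0.122 ]
242 251 269 [0.5418 0.0251 0.128 ]
248 247 273 [0.5372 0.0251 0.1437]
[0.54538795 0.0253955  0.09372014]
```

Call:
send_rows:
  rows:
    - [0, [1, -2.3, 0], 0]
    - [0, [1.5, -3, 0], 0]
    - [0, [1.5, -3.5, 0], 0]
    - [0, [1.5, -3.5, 0], 0]
    - [0, [1.4, -3, 0], 0]
    - [0, [0, 0, 0], 0]
    - [0, [0, 0, 0], 0]
    - [0, [0, 0, 0], 0]

```text
t: 9.38
tool_pos: [0.4774, -0.1269, 0.0944]
tool_rot: [0.004, -3.141, -0.001]
contact_force: [-0.1, -0.3, -0.9]
opening: 0.0164
grip_force: 34.2
```

```bash
python3 - <<'E'
from h import *
d=img('wrist','w7.png');v=cv2.cvtColor(d['frame'],cv2.COLOR_RGB2GRAY).astype(int)
o=ctrl.get_obs();print(o['tool_pos'],o['grip_force'])
def show(a,x0,x1,y0,y1):
    for r in range(y0,y1): print(r,' '.join('%3d'%t for t in a[r,x0:x1]))
show(v,246,274,186,212)
w=cv2.cvtColor(cv2.imread('pics/w6.png'),cv2.COLOR_BGR2GRAY)
print('lock');show(w,246,274,186,212)
h=cv2.cvtColor(d['frame'],cv2.COLOR_RGB2HSV)
for r in (218,230,242):
    row=np.where((h[r,240:285,0]>10)&(h[r,240:285,0]<32)&(h[r,240:285,1]>90))[0]+240
    if len(row): print(r,row.min(),row.max(),dep(d,row.mean().round(),r).round(4))
E
```

```text
[ 0.47744572 -0.12695065  0.09448779] 34.187647104263306
186 212 213 212 213 212 213 214 214 215 214 209 208 208 208 214 214 216 216 215 215 215 215 214 214 214 213 213 214
187 212 212 212 213 213 214 214 204 202 193 186 183 183 183 188 188 200 215 217 217 216 215 215 216 216 215 216 216
188 210 210 211 212 212 211 196 181 179 182 187 188 195 189 187 174 173 184 198 213 216 215 215 214 215 215 215 215
189 207 209 210 210 201 189 176 181 195 204 208 209 213 210 209 200 187 170 170 188 210 213 214 212 212 212 213 213
190 197 206 209 204 181 178 194 205 212 214 214 213 213 213 214 214 210 200 178 164 185 208 212 211 210 211 211 210
191 200 208 205 186 174 197 213 214 215 214 214 214 213 214 213 215 215 215 205 178 163 190 208 211 210 209 208 209
192 209 210 193 176 189 212 214 214 214 214 214 214 214 214 214 214 215 216 217 207 177 167 192 208 210 210 209 209
193 212 207 184 181 208 214 213 213 213 213 213 214 214 214 214 215 215 215 216 218 192 159 180 210 213 210 210 210
194 212 197 181 180 211 213 212 212 212 211 212 212 212 213 213 213 213 213 215 217 206 165 170 212 215 214 213 213
[... 4407 characters left out ...]
72 172
207 172 173 172 173 172 172 173 173 172 167 164 159 154 148 146 151 151 156 161 166 173 175 173 173 174 174 174 173
208 172 171 172 172 172 172 172 161 171 174 174 171 167 164 164 167 168 170 173 174 174 173 173 174 173 174 172 173
209 171 170 171 170 171 170 169 162 168 171 170 171 171 171 172 172 171 171 171 171 171 170 171 171 171 170 171 171
210 172 173 173 172 172 173 172 171 173 173 173 174 175 174 174 174 174 174 173 172 171 172 172 170 171 171 172 171
211 176 176 176 176 175 175 175 175 177 178 177 177 179 165 162 164 176 178 178 178 177 176 175 175 176 176 175 175
218 253 267 [ 0.4734 -0.1272  0.0985]
230 252 268 [ 0.4734 -0.1272  0.1153]
242 251 268 [ 0.4735 -0.1272  0.1293]
```

Call:
send_rows:
  rows:
    - [0, [0.05, -0.17, 0], 0]
    - [0, [0, 0, 1.5], 0]
    - [0, [0, 0, 1.5], 0]
    - [0, [0, 0, 0.8], 0]
    - [0, [0, 0, 0.4], 0]
    - [0, [0, 0, 0.3], 0]
    - [0, [0, 0, 0], 0]

```text
t: 10.3
tool_pos: [0.4768, -0.1295, 0.0497]
tool_rot: [-0.002, 3.141, -0.0]
contact_force: [0.3, -0.0, 0.4]
opening: 0.0165
grip_force: 34.2
```

Call:
send_rows:
  rows:
    - [0, [0, 0, 0.3], 0]
    - [0, [0, 0, 0.3], 0]
    - [0, [0, 0, 0.2], 0]
    - [0, [0, 0, 0], 0]

```text
t: 10.8
tool_pos: [0.4765, -0.1294, 0.0413]
tool_rot: [0.002, -3.141, -0.0]
contact_force: [-0.1, 0.1, -0.4]
opening: 0.0163
grip_force: 34.2
```

Call:
send_rows:
  rows:
    - [0, [0, 0, 0.1], 0]
    - [0, [0, 0, 0], 0]
    - [2.2, [0, 0, 0], 0]
    - [3, [0, 0, 0], 0]
    - [4.5, [0, 0, 0], 0]
    - [4.5, [0, 0, 0], 0]
    - [4.5, [0, 0, 0], 0]
    - [4.5, [0, 0, -1.5], 0]
    - [4.5, [0, 0, -3], 0]
    - [4.5, [0, 0, -3], 0]

```text
t: 12.05
tool_pos: [0.4768, -0.1295, 0.1174]
tool_rot: [-0.002, 3.141, -0.0]
contact_force: [0.0, 0.0, 0.0]
opening: 0.045
grip_force: 0.0
```

```bash
python3 - <<'E'
from h import *
d=img('wrist','w8.png')
o=ctrl.get_obs();print(o['t'],o['tool_pos'],o['opening'],o['contact_force'])
h=cv2.cvtColor(d['frame'],cv2.COLOR_RGB2HSV)
ye=((h[...,0]>14)&(h[...,0]<30)&(h[...,1]>140)&(h[...,2]>130)).astype(np.uint8)
n,l,s,c=cv2.connectedComponentsWithStats(ye)
for i in range(1,n):
    if s[i,4]>60: print(s[i],c[i],onz(d,*c[i],.096),dep(d,*c[i]))
wood=((h[...,0]>4)&(h[...,0]<18)&(h[...,1]>110)&(h[...,2]>60)).astype(np.uint8)
n,l,s,c=cv2.connectedComponentsWithStats(wood);print(s[s[:,4]>300])
E
```

```text
12.1 [ 0.47967091 -0.13069298  0.12248811] 0.04512996129625599 [2.37406691 0.41315303 2.7036265 ]
[248 199  25  24 496] [259.9375     210.40120968] [ 0.47732771 -0.12970448  0.096     ] [ 0.47743918 -0.12970375  0.09568733]
[[     0      0    512    384 191761]
 [   113    164     59     58    523]
 [   298    164    214     99   4291]]
```

The pin stands in the park hole with its head at (260,210), 0.3 mm off nominal height, and nothing pressed on it. Next I'll close the fingers and touch bare deck lightly to calibrate the real tip height.

Call:
send_rows:
  rows:
    - [2, [-1.5, 1, 0], 0]
    - [0, [-2, 1.5, 0], 0]
    - [0, [-3, 2, 0], 0]
    - [0, [-3, 2.5, 0], 0]
    - [0, [0, 0, 3], 0]
    - [0, [0, 0, 3], 0]
    - [0, [0, 0, 2.5], 0]
    - [0, [0, 0, 1], 0]
    - [0, [0, 0, 0.3], 0]
    - [0, [0, 0, 0], 0]

```text
t: 13.35
tool_pos: [0.5722, -0.0593, 0.0182]
tool_rot: [-0.002, 3.141, -0.0]
contact_force: [-0.4, 0.2, -0.4]
opening: -0.0003
grip_force: 0.0
```

Call:
send_rows:
  rows:
    - [0, [0, 0, 0.2], 0]
    - [0, [0, 0, 0.2], 0]
    - [0, [0, 0, 0], 0]

```text
t: 13.72
tool_pos: [0.5716, -0.0594, 0.0138]
tool_rot: [-0.002, 3.141, -0.0]
contact_force: [-0.7, -0.9, 1.0]
opening: 0.0
grip_force: 0.0
```

```bash
python3 - <<'E'
from h import *
d=img('wrist')
o=ctrl.get_obs();p=o['tool_pos'];print(o['t'],p,o['contact_force'])
u=proj(d,(p[0]-.011,p[1],p[2]+.032));print(u)
for v in range(int(u[1])-12,int(u[1])+16,4): print(v,dep(d,u[0]-2,v).round(4),dep(d,u[0]+5,v).round(4))
E
```

```text
13.775 [ 0.57161412 -0.05938656  0.01374476] [ 0.24675394 -0.37051948 -0.00298978]
(np.float64(260.606133622136), np.float64(225.5612999627602))
213 [ 0.5549 -0.0603  0.0443] [ 0.555  -0.057   0.0441]
217 [ 0.5568 -0.0603  0.0446] [ 0.5569 -0.057   0.0442]
221 [ 0.5586 -0.0603  0.0451] [ 0.5588 -0.057   0.0445]
225 [ 0.5609 -0.0603  0.0444] [ 0.5604 -0.057   0.0455]
229 [ 0.561  -0.0603  0.049 ] [ 0.5604 -0.0571  0.0503]
233 [ 0.5603 -0.0603  0.0551] [ 0.5604 -0.0572  0.0549]
237 [ 0.5607 -0.0603  0.0586] [ 0.5607 -0.0573  0.0586]
```

Call:
send_rows:
  rows:
    - [0, [0, 0, 0.1], 0]
    - [0, [0, 0, 0], 0]

```text
t: 14.02
tool_pos: [0.5718, -0.0594, 0.0134]
tool_rot: [-0.002, 3.142, -0.0]
contact_force: [-2.3, -0.2, 4.9]
opening: -0.0001
grip_force: 2.6
```

Call:
send_rows:
  rows:
    - [0, [0, 0, 0.1], 0]
    - [0, [0, 0, 0], 0]

```text
t: 14.28
tool_pos: [0.5718, -0.0594, 0.0133]
tool_rot: [0.002, -3.141, 0.0]
contact_force: [-6.1, 0.3, 11.1]
opening: 0.0002
grip_force: 5.5
```

Deck contact comes at a reading of 0.0134, so the real tip is 30.6 mm above the reported TCP and pushing needs a reading of about 0.0175. I'll rise and go round to the near side.

Call:
send_rows:
  rows:
    - [0, [0, 0, -1], 0]
    - [0, [0, 0, -3], 0]
    - [0, [0, 0, -4], 0]
    - [0, [2.5, 2, -1], 0]
    - [0, [4, 3.2, 0], 0]
    - [0, [4, 3.4, 0], 0]
    - [0, [4.2, 3.5, 0], 0]
    - [0, [0, 0, 0], 6]
    - [0, [0, 0, 0], 5.5]
    - [0, [0, 0, 0], 0]

```text
t: 15.52
tool_pos: [0.4245, 0.0616, 0.1017]
tool_rot: [0.311, 3.125, 0.0]
contact_force: [0.6, -0.4, 0.3]
opening: -0.0
grip_force: 0.0
```

```bash
python3 - <<'E'
from h import *
d=img('wrist','w9.png')
o=ctrl.get_obs();p=o['tool_pos'];print(o['t'],p,R.from_rotvec(o['tool_rot']).as_matrix().round(3),o['contact_force'])
h=cv2.cvtColor(d['frame'],cv2.COLOR_RGB2HSV)
wood=((h[...,0]>4)&(h[...,0]<18)&(h[...,1]>110)&(h[...,2]>60)).astype(np.uint8)
n,l,s,c=cv2.connectedComponentsWithStats(wood)
for i in range(1,n):
  if s[i,4]>400:
    b=cv2.boxPoints(cv2.minAreaRect(cv2.findNonZero((l==i).astype(np.uint8))));print(s[i],[onz(d,*q,.058).round(4) for q in b])
E
```

```text
15.575 [0.42453023 0.06152036 0.10170189] [[-0.98   0.197  0.   ]
 [ 0.197  0.98   0.   ]
 [-0.     0.    -1.   ]] [-0.41426235  0.74089207 -0.22515082]
[ 76 285  71  34 403] [array([ 0.487, -0.101,  0.058]), array([ 0.468 , -0.0388,  0.058 ]), array([ 0.4756, -0.0378,  0.058 ]), array([ 0.4952, -0.1006,  0.058 ])]
```

Call:
send_rows:
  rows:
    - [0, [0, 0, 3], 0]
    - [0, [0, 0, 3], 0]
    - [0, [0, 0, 2], 0]
    - [0, [0, 0, 0.4], 0]
    - [0, [0, 0, 0], 0]
    - [0, [0, 0, 0], 0]

```text
t: 16.32
tool_pos: [0.4255, 0.0614, 0.0188]
tool_rot: [0.312, 3.124, 0.0]
contact_force: [0.3, 0.6, 0.5]
opening: 0.0003
grip_force: 0.0
```

Call:
send_rows:
  rows:
    - [0, [-0.4, 0.12, 0], 0]
    - [0, [-0.4, 0.12, 0], 0]
    - [0, [-0.4, 0.12, 0], 0]
    - [0, [-0.4, 0.12, 0], 0]
    - [0, [-0.4, 0.12, 0], 0]
    - [0, [-0.4, 0.12, 0], 0]
    - [0, [-0.4, 0.12, 0], 0]
    - [0, [-0.4, 0.12, 0], 0]
    - [0, [0, 0, 0], 0]

```text
t: 17.45
tool_pos: [0.4582, 0.0645, 0.0177]
tool_rot: [0.313, 3.125, -0.0]
contact_force: [0.4, 0.5, 0.5]
opening: 0.0002
grip_force: 0.0
```

Call:
send_rows:
  rows:
    - [0, [-0.4, 0.12, 0], 0]
    - [0, [-0.4, 0.12, 0], 0]
    - [0, [-0.4, 0.12, 0], 0]
    - [0, [-0.4, 0.12, 0], 0]
    - [0, [-0.4, 0.12, 0], 0]
    - [0, [-0.4, 0.12, 0], 0]
    - [0, [0, 0, 0], 0]

```text
t: 18.32
tool_pos: [0.4833, 0.0668, 0.0178]
tool_rot: [0.313, 3.125, -0.0]
contact_force: [0.3, -0.3, 0.8]
opening: -0.0001
grip_force: 0.0
```

```bash
python3 - <<'E'
from h import *
d=img('wrist','w10.png');sc=img('scene');s=img('side')
o=ctrl.get_obs();print(o['t'],o['tool_pos'],o['contact_force'])
f=lambda a,x,y,w,h,k:cv2.resize(a['frame'][y:y+h,x:x+w,::-1],None,fx=k,fy=k,interpolation=cv2.INTER_CUBIC)
out=np.zeros((600,800,3),np.uint8);out[:320,:400]=f(s,215,150,100,80,4);out[:320,400:]=f(sc,205,165,100,80,4);out[320:,:373]=cv2.resize(d['frame'][:,:,::-1],(373,280))
cv2.imwrite('pics/m10.png',out)
E
```

```text
18.475 [0.48287062 0.06674741 0.01770525] [ 0.07425181  0.32860247 -0.35152289]
```

View pics/m10.png

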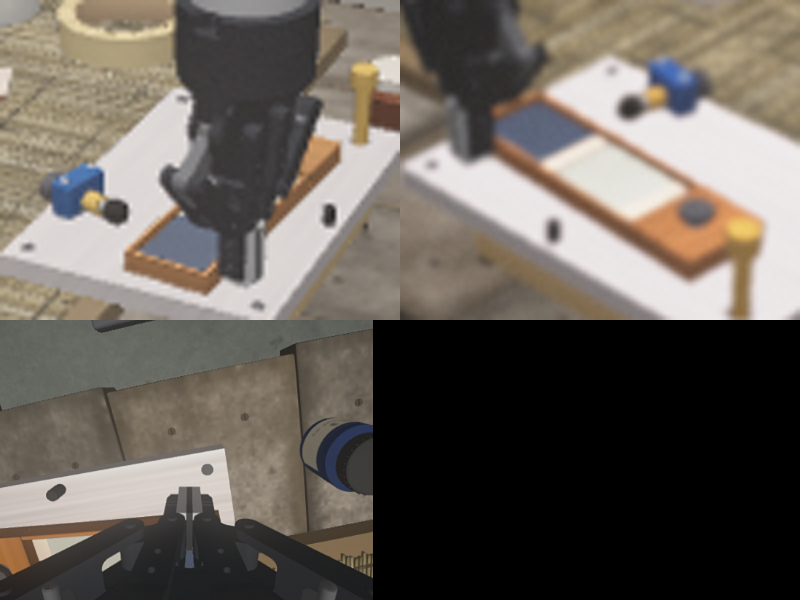

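The montage shows the fingers on the near wall close to the free end, the tray about half-way round with its tiles in, and the pin parked upright. I'll go on in small steps and feel for the buffer.

Call:
send_rows:
  rows:
    - [0, [-0.25, 0.05, 0], 0]
    - [0, [-0.25, 0.05, 0], 0]
    - [0, [-0.25, 0.05, 0], 0]
    - [0, [0, 0, 0], 0]

```text
t: 18.98
tool_pos: [0.4906, 0.0668, 0.0176]
tool_rot: [0.313, 3.126, -0.0]
contact_force: [0.4, 0.0, -0.0]
opening: -0.0003
grip_force: 0.0
```

Call:
send_rows:
  rows:
    - [0, [-0.2, 0.04, 0], 0]
    - [0, [-0.2, 0.04, 0], 0]
    - [0, [0, 0, 0], 0]

```text
t: 19.35
tool_pos: [0.4947, 0.0668, 0.0176]
tool_rot: [0.313, 3.126, -0.0]
contact_force: [-1.1, 0.3, 0.1]
opening: -0.0
grip_force: 0.1
```

Call:
send_rows:
  rows:
    - [0, [-0.2, 0.02, 0], 0]
    - [0, [-0.2, 0.02, 0], 0]
    - [0, [0, 0, 0], 0]

```text
t: 19.73
tool_pos: [0.4987, 0.0663, 0.0176]
tool_rot: [0.313, 3.126, -0.0]
contact_force: [0.0, 1.5, 0.1]
opening: 0.0001
grip_force: 0.1
```

Call:
send_rows:
  rows:
    - [0, [-0.2, 0.02, 0], 0]
    - [0, [-0.2, 0.02, 0], 0]
    - [0, [0, 0, 0], 0]

```text
t: 20.1
tool_pos: [0.5027, 0.066, 0.0176]
tool_rot: [0.313, 3.126, -0.0]
contact_force: [0.9, 0.9, -0.1]
opening: 0.0
grip_force: 0.1
```

Call:
send_rows:
  rows:
    - [0, [-0.2, 0.02, 0], 0]
    - [0, [0, 0, 0], 0]
    - [0, [0, 0, 0], 0]

```text
t: 20.48
tool_pos: [0.5046, 0.0657, 0.0177]
tool_rot: [0.313, 3.125, -0.0]
contact_force: [-0.1, 0.2, -0.3]
opening: -0.0
grip_force: 0.0
```

Call:
send_rows:
  rows:
    - [0, [-0.2, 0.02, 0], 0]
    - [0, [0, 0, 0], 0]
    - [0, [0, 0, 0], 0]

```text
t: 20.85
tool_pos: [0.5065, 0.0656, 0.0176]
tool_rot: [0.313, 3.126, -0.0]
contact_force: [-0.5, -0.3, 0.6]
opening: -0.0006
grip_force: 0.1
```

Call:
send_rows:
  rows:
    - [0, [-0.2, 0.03, 0], 0]
    - [0, [0, 0, 0], 0]
    - [0, [0, 0, 0], 0]

```text
t: 21.22
tool_pos: [0.5085, 0.0655, 0.0176]
tool_rot: [0.313, 3.126, -0.0]
contact_force: [0.4, 0.4, -0.5]
opening: 0.0004
grip_force: 0.1
```

Call:
send_rows:
  rows:
    - [0, [-0.2, 0.03, 0], 0]
    - [0, [0, 0, 0], 0]
    - [0, [0, 0, 0], 0]

```text
t: 21.6
tool_pos: [0.5105, 0.0655, 0.0176]
tool_rot: [0.313, 3.126, 0.0]
contact_force: [-0.4, -0.1, 0.2]
opening: -0.0
grip_force: 0.4
```

Call:
send_rows:
  rows:
    - [0, [-0.2, 0.03, 0], 0]
    - [0, [0, 0, 0], 0]
    - [0, [0, 0, 0], 0]

```text
t: 21.98
tool_pos: [0.5118, 0.0655, 0.0174]
tool_rot: [-0.313, -3.124, -0.0]
contact_force: [-4.9, 1.2, 2.7]
opening: -0.0002
grip_force: 2.6
```

Call:
send_rows:
  rows:
    - [0, [-0.2, 0.02, 0], 0]
    - [0, [0, 0, 0], 0]
    - [0, [0, 0, 0], 0]

```text
t: 22.35
tool_pos: [0.5131, 0.0656, 0.0172]
tool_rot: [-0.312, -3.123, -0.001]
contact_force: [-7.2, 2.2, 4.0]
opening: -0.0002
grip_force: 3.6
```

Call:
send_rows:
  rows:
    - [0, [-0.1, 0.01, 0], 0]
    - [0, [0, 0, 0], 0]
    - [0, [0, 0, 0], 0]

```text
t: 22.72
tool_pos: [0.5134, 0.0656, 0.017]
tool_rot: [-0.312, -3.121, -0.001]
contact_force: [-7.8, 1.9, 5.5]
opening: 0.0001
grip_force: 4.4
```

Call:
send_rows:
  rows:
    - [0, [-0.2, 0.02, -0.05], 0]
    - [0, [0, 0, 0], 0]
    - [0, [0, 0, 0], 0]

```text
t: 23.1
tool_pos: [0.5145, 0.0657, 0.017]
tool_rot: [-0.312, -3.119, -0.001]
contact_force: [-9.4, 3.4, 4.2]
opening: 0.0001
grip_force: 5.3
```

Call:
send_rows:
  rows:
    - [0, [-0.1, 0.01, -0.05], 0]
    - [0, [0, 0, 0], 0]
    - [0, [0, 0, 0], 0]

```text
t: 23.48
tool_pos: [0.5148, 0.0657, 0.017]
tool_rot: [-0.312, -3.117, -0.002]
contact_force: [-11.7, 4.0, 4.1]
opening: 0.0001
grip_force: 5.8
```

Call:
send_rows:
  rows:
    - [0, [-0.15, 0.01, -0.05], 0]
    - [0, [0, 0, 0], 0]

```text
t: 23.72
tool_pos: [0.5155, 0.0658, 0.0171]
tool_rot: [-0.312, -3.115, -0.002]
contact_force: [-12.7, 4.6, 4.3]
opening: -0.0001
grip_force: 6.5
```

Call:
send_rows:
  rows:
    - [0, [0, 0, 0], 0]
    - [0, [0, 0, 0], 0]

```text
t: 23.98
tool_pos: [0.5154, 0.0658, 0.0171]
tool_rot: [-0.312, -3.115, -0.002]
contact_force: [-12.4, 4.5, 4.4]
opening: -0.0
grip_force: 6.5
```

Call:
send_rows:
  rows:
    - [0, [-0.1, 0, -0.02], 0]
    - [0, [0, 0, 0], 0]
    - [0, [0, 0, 0], 0]
    - [0, [0, 0, 0], 0]
    - [0, [0, 0, 0], 0]

```text
t: 24.6
tool_pos: [0.5158, 0.0658, 0.0171]
tool_rot: [-0.312, -3.114, -0.002]
contact_force: [-13.3, 5.5, 5.2]
opening: 0.0001
grip_force: 7.3
```

Call:
send_rows:
  rows:
    - [0, [0, 0, 0], 0]
    - [0, [0, 0, 0], 0]
    - [0, [0, 0, 0], 0]
    - [0, [0, 0, 0], 0]

```text
t: 25.1
tool_pos: [0.5158, 0.0658, 0.0171]
tool_rot: [-0.312, -3.114, -0.002]
contact_force: [-13.6, 6.0, 4.7]
opening: -0.0002
grip_force: 7.3
```

I've held about 14.5 N horizontally for over a second. I'll back off slowly so the buffer carries the tray back gently.

Call:
send_rows:
  rows:
    - [0, [0.1, 0, 0], 0]
    - [0, [0.1, 0, 0], 0]
    - [0, [0.1, 0, 0], 0]
    - [0, [0.1, 0, 0], 0]
    - [0, [0.1, 0, 0], 0]
    - [0, [0.1, 0, 0], 0]
    - [0, [0.1, 0, 0], 0]
    - [0, [0.1, 0, 0], 0]

```text
t: 26.1
tool_pos: [0.5125, 0.066, 0.0187]
tool_rot: [-0.313, -3.125, -0.0]
contact_force: [-3.7, 1.2, -2.4]
opening: -0.0001
grip_force: 1.9
```

Call:
send_rows:
  rows:
    - [0, [0.07, 0, 0], 0]
    - [0, [0.07, 0, 0], 0]
    - [0, [0.07, 0, 0], 0]
    - [0, [0.07, 0, 0], 0]
    - [0, [0.07, 0, 0], 0]
    - [0, [0.07, 0, 0], 0]
    - [0, [0, 0, 0], 0]

```text
t: 26.98
tool_pos: [0.5095, 0.0667, 0.0197]
tool_rot: [0.313, 3.125, 0.0]
contact_force: [0.6, 0.8, -0.5]
opening: 0.0
grip_force: 0.0
```

Released. I'll withdraw along the wall normal, rise well clear, and check.

Call:
send_rows:
  rows:
    - [0, [0.2, 0, 0], 0]
    - [0, [0.4, 0, 0], 0]
    - [0, [1, 0, 0], 0]
    - [0, [2, 0, 0], 0]
    - [0, [2, 0, 0], 0]
    - [0, [0, 0, -3], 0]
    - [0, [0, 0, -4], 0]
    - [0, [0, 0, -5], 0]
    - [0, [0, 0, -5], 0]
    - [0, [0, 0, 0], 0]

```text
t: 28.22
tool_pos: [0.4566, 0.078, 0.1947]
tool_rot: [0.311, 3.116, 0.002]
contact_force: [0.4, -0.5, -0.3]
opening: 0.0002
grip_force: 0.0
```

Call:
send_rows:
  rows:
    - [0, [0, -3, -2], 0]
    - [0, [0, -3, -2], 0]
    - [0, [0, -3, 0], 0]
    - [0, [0, 0, 0], 0]
    - [0, [0, 0, 0], 0]

```text
t: 28.85
tool_pos: [0.4356, -0.0098, 0.2281]
tool_rot: [-0.313, -3.124, -0.001]
contact_force: [-0.5, 0.9, -0.1]
opening: 0.0001
grip_force: 0.0
```

```bash
python3 - <<'E'
from h import *
d=img('wrist','w11.png');f=d['frame'];h=cv2.cvtColor(f,cv2.COLOR_RGB2HSV)
o=ctrl.get_obs();print(o['t'],o['tool_pos'],o['contact_force'])
wood=((h[...,0]>4)&(h[...,0]<18)&(h[...,1]>110)&(h[...,2]>60)).astype(np.uint8)
n,l,s,c=cv2.connectedComponentsWithStats(wood)
for i in range(1,n):
  if s[i,4]>250:
    b=cv2.boxPoints(cv2.minAreaRect(cv2.findNonZero((l==i).astype(np.uint8))));print('tray?',s[i],[onz(d,*q,.058).round(4) for q in b])
for nm,lo,hi in [('yellow',(14,140,130),(30,255,255)),('blue',(100,120,60),(125,255,255)),('tile',(100,40,30),(130,140,110))]:
  n,l,s,c=cv2.connectedComponentsWithStats(cv2.inRange(h,lo,hi))
  for i in range(1,n):
    if s[i,4]>100: print(nm,s[i],onz(d,*c[i],.096 if nm=='yellow' else .055).round(4))
sc=img('scene','sc11.png');hs=cv2.cvtColor(sc['frame'],cv2.COLOR_RGB2HSV)
n,l,s,c=cv2.connectedComponentsWithStats(cv2.inRange(hs,(3,110,70),(16,255,255))[170:260,200:345])
for i in range(1,n):
  if s[i,4]>120:
    q=np.array([[p[0]+200,p[1]+170] for p in cv2.boxPoints(cv2.minAreaRect(cv2.findNonZero((l==i).astype(np.uint8))))]);print('scene',s[i],[onz(sc,*p,.058).round(3) for p in q])
E
```

```text
28.9 [ 0.43575632 -0.00963829  0.22824964] [-0.32193137  0.7776581   0.02040926]
tray? [ 197  212  159   56 2002] [array([ 0.5283, -0.1053,  0.058 ]), array([ 0.4756, -0.0874,  0.058 ]), array([0.5258, 0.0832, 0.058 ]), array([0.5815, 0.0724, 0.058 ])]
tray? [ 76 214  39  37 271] [array([ 0.4605, -0.2311,  0.058 ]), array([ 0.4451, -0.2057,  0.058 ]), array([ 0.4851, -0.1832,  0.058 ]), array([ 0.5016, -0.2088,  0.058 ])]
yellow [146 226  17  15 195] [ 0.4771 -0.129   0.096 ]
tile [403 146  48  41 521] [0.4694 0.1651 0.055 ]
scene [ 33  19  59  44 378] [array([0.503, 0.069, 0.058]), array([0.579, 0.1  , 0.058]), array([ 0.527, -0.099,  0.058]), array([ 0.464, -0.115,  0.058])]
```

Call:
send_rows:
  rows:
    - [0, [-4, 1, 0], -5.5]
    - [0, [-5, 1.5, 0], -6]
    - [0, [0, 0, 0], 0]
    - [0, [0, 0, 0], 0]

```text
t: 29.45
tool_pos: [0.5283, 0.002, 0.2287]
tool_rot: [0.003, -3.14, -0.0]
contact_force: [0.3, -0.3, 0.5]
opening: 0.0
grip_force: 0.0
```

```bash
python3 - <<'E'
from h import *
d=img('wrist');f=d['frame'];h=cv2.cvtColor(f,cv2.COLOR_RGB2HSV)
o=ctrl.get_obs();print(o['t'],o['tool_pos'])
P=np.array(onz(d,*(0,0),.06))
u=[int(round(t)) for t in proj(d,(.5765,.033,.055))];print(u)
wood=((h[...,0]>4)&(h[...,0]<18)&(h[...,1]>110)&(h[...,2]>60)).astype(np.uint8)
n,l,s,c=cv2.connectedComponentsWithStats(wood);i=1+np.argmax(s[1:,4])
b=cv2.boxPoints(cv2.minAreaRect(cv2.findNonZero((l==i).astype(np.uint8))));q=[onz(d,*t,.058) for t in b];print(s[i],[t.round(4) for t in q])
m=np.zeros_like(wood);m[u[1]-16:u[1]+16,u[0]-14:u[0]+14]=((h[...,2]<80)[u[1]-16:u[1]+16,u[0]-14:u[0]+14])
n,l,s,c=cv2.connectedComponentsWithStats(m)
for i in range(1,n):
  if s[i,4]>30: print('dark',s[i],c[i],onz(d,*c[i],.055).round(4))
x,y=u
for r in range(y-14,y+12,1): print(r,' '.join('%02d/%3d/%3d'%tuple(h[r,cc]) for cc in (x-3,x,x+3)))
E
```

```text
29.5 [0.52812993 0.00175342 0.22921357]
[287, 205]
[ 163  115  172   94 2803] [array([ 0.526 , -0.1067,  0.058 ]), array([ 0.4756, -0.0878,  0.058 ]), array([0.5265, 0.0833, 0.058 ]), array([0.581 , 0.0707, 0.058 ])]
dark [281 200  13  12 121] [286.87603306 205.7768595 ] [0.577  0.0326 0.055 ]
191 111/ 39/104 111/ 34/104 111/ 35/103
192 112/ 43/106 109/ 42/104 110/ 37/103
193 114/ 37/103 111/ 41/106 109/ 41/105
194 08/ 56/104 138/ 13/ 99 109/ 39/104
195 12/100/105 10/ 59/ 99 168/ 13/ 99
196 12/119/120 12/ 95/ 97 11/ 68/101
197 13/148/172 13/122/127 12/ 98/ 99
198 13/144/182 13/146/175 13/134/141
199 12/108/128 13/142/165 13/148/181
200 13/ 26/ 69 12/ 99/106 13/140/162
201 10/ 13/ 61 10/ 12/ 63 12/ 91/101
202 12/ 20/ 65 15/ 15/ 66 10/ 12/ 64
203 15/ 15/ 66 18/ 19/ 68 10/ 12/ 66
204 12/ 19/ 68 09/ 25/ 70 15/ 22/ 69
205 12/ 18/ 69 10/ 22/ 71 15/ 22/ 70
206 12/ 19/ 68 06/ 18/ 70 15/ 22/ 70
207 18/ 18/ 69 15/ 22/ 71 15/ 22/ 70
208 10/ 22/ 70 15/ 22/ 71 12/ 18/ 70
209 15/ 15/ 66 15/ 22/ 70 18/ 19/ 68
210 12/ 19/ 66 15/ 23/ 67 18/ 20/ 64
211 12/ 15/ 85 13/ 26/ 69 12/ 20/ 63
212 15/  7/142 15/ 10/102 15/ 19/110
213 08/  6/168 10/  5/149 14/ 16/179
214 00/  3/169 165/  3/161 12/ 17/197
215 16/ 44/152 14/ 24/141 15/ 26/178
216 19/144/183 18/110/144 15/ 30/168
```

The wood runs straight into the nose with no deck showing between them, at rows 199–201, so the tray rests on the buffer at a yaw of about -0.27 rad to the jig. The dark tile is still in the tray and the pin is parked. Handing in.

```bash
python3 -c "
from station import ctrl
print(ctrl.finish_job())"
```

```text
the job is handed in; nothing more can be done
None
```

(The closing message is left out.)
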